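# Spring check of a locked kinematic mirror mount

## Task

Check the return spring of the kinematic mirror mount using only the fingertips: push the blue lock lever all the way round to its open stop, press the yellow thumb pad on the plate's free corner down until the pointer stands level with the red tab on the scale and keep it there for about a second, then let the plate spring back to zero and push the lever all the way back to locked. Do not drive the pointer past the red tab, do not touch the mirror, and leave the cleaning things round the mount where they are.

Things in the scene. Friction and masses are not known exactly. Their poses are not given: they have to be found in the camera images.
- mount: Kinematic mirror mount on an aluminium breadboard (285 x 210 x 12 mm), fixed; place and yaw (within 0.3 rad) vary. Origin: on the bench under the mirror's middle; at yaw 0 x points away from the robot, y left. Its black tilting plate, a 110 mm square set cornerwise, has corners at x = -78 (the free one, with the pad), x = +78, y = +78 and -78 mm; top 50 mm above the bench, 20 mm gap below.
- tilt_plate (a joint): Angle of the plate (rad) about the line between its two adjusters, along the mount's y, 42 mm above the bench: 0 at rest, growing as the free corner is pressed down, end of travel 0.22. About 2 N at the pad starts it, about 6 N holds 0.11 rad; it springs back when let go. While the lever is locked, the brass block under the corner stops it after about 0.01 rad.
- lock_lever (a joint): Angle of the lock lever (rad): 0 locked (brass block under the free corner), 1.25 fully open; grows counter-clockwise seen from above and stays where it is left (about 2 N at the grip moves it). Counts as open above 1.1, as locked below 0.1; it has a stop at either end.
- grip_top (a point): Centre of the top of the lever's blue upright grip: a round post 14 mm in diameter standing free from 31 to 76 mm above the bench; this point is at 76 mm, 45 mm from the lever's axis. Locked it lies at x = -107, y = +72 mm in the mount's frame; fully open at about x = -115, y = +19 mm.
- lever_axis (a point): Point on the upright axis of the lock lever, at x = -75, y = +40 mm in the mount's frame, 35 mm above the bench.
- pad_top (a point): Centre of the top of the yellow round thumb pad (26 mm in diameter, 4 mm thick) on the free corner, at x = -58 mm, y = 0 in the mount's frame, 54 mm above the bench at rest. It sinks about 58 mm per rad of the plate's angle (5 to 9 mm to bring the pointer to the red tab).
- pointer_tip (a point): Tip of the thin black horizontal pointer in front of the white scale, at x = +112 mm in the mount's frame, 60 mm above the bench at rest. It RISES about 112 mm per rad as the pad is pressed down (1.9 mm for each mm at the pad).
- scale_zero (a point): Left end of the long zero line on the white scale (44 mm wide, facing the robot, 48 to 98 mm above the bench, one line every 2 mm), 60 mm above the bench.
- red_tab: Red tab clipped to the left edge of the scale, 7 mm tall; origin at the centre of its face, the level that the pointer shall reach. It is 69 to 76 mm above the bench, different at each start, and fixed there. Axes as the mount's.
- adjuster_left (a point): Top of the left steel adjuster knob (21 mm wide) on the plate at x = 0, y = +62 mm in the mount's frame, 69 mm above the bench; its twin is at y = -62 mm. Not to be used.
- mirror_face (a point): Centre of the round mirror (56 mm in diameter) in the middle of the plate, 58 mm above the bench; its grey cell is 66 mm wide. Do not touch the glass.
- teal_bulb: Teal rubber dust blower bulb, 64 mm long, lying left of the mount. Origin at the centre of its underside. To be left alone.
- dust_cap: Black round dust cap of the mirror, 68 mm wide, 15 mm high, lying left of the mount. Origin at the centre of its underside. To be left alone.
- tweezers: Steel tweezers, 123 mm long, lying left of the mount. Origin at the centre of its underside. To be left alone.
- brown_bottle: Brown bottle with black cap, 54 mm wide, 125 mm high, right of the mount. Origin at the centre of its underside. To be left alone.
- purple_box: Purple carton, 67 x 101 x 90 mm, right of the mount. Origin at the centre of its underside. To be left alone.
- screwdriver: Small screwdriver with amber handle, 130 mm long, lying left of the mount. Origin at the centre of its underside. To be left alone.
- cap_vial_1: White vial with blue cap, 27 mm wide, 56 mm high, right of the mount. Origin at the centre of its underside. To be left alone.

How it is judged (in metres and radians):
On the way, in this order (a step that is already met when the one before it is completed fails the run):
1. the lock lever is pushed to its open stop (angle above 1.1 rad), the plate still at rest (value of joint lock_lever above 1.1 rad and value of joint tilt_plate below 0.015 rad), for 0.2 s.
2. a finger presses the yellow pad and the pointer stays within 3.5 mm of the red tab's centre height for 0.6 s (z of pointer_tip in the frame of red_tab between -0.0035 and 0.0035 m and contact force between the fingers and tilt_plate_c7 above 0.5 N), for 0.6 s.
3. the pad is let go and the plate is back at zero, the lever still open (value of joint tilt_plate below 0.015 rad and contact force between the fingers and tilt_plate_c7 below 0.1 N and value of joint lock_lever above 1 rad), for 0.2 s.
4. the lock lever is pushed back to locked (below 0.1 rad) (value of joint lock_lever below 0.1 rad), for 0.2 s.
At the end, for the whole second after the job is handed in: The lock lever is back at locked (below 0.1 rad) and the plate is at rest at zero (below 0.015 rad), after the pointer has been held on the red tab (within 3.5 mm for 0.6 s) and released with the lever open (value of joint lock_lever below 0.1 rad and value of joint tilt_plate below 0.015 rad); the robot touches nothing.
It fails at once if the pointer is driven past the red tab (more than 6.5 mm above its centre) (z of pointer_tip in the frame of red_tab above 0.0065 m).
It fails at once if the mirror glass is touched (contact force between tilt_plate_c8 and anything else above 0.3 N).
It fails at once if one of the loose things is moved, lifted or carried (more than 15 mm) (distance of any of dust_cap, tweezers, brown_bottle, purple_box, screwdriver, cap_vial_1 from where it was at the start of the episode above 0.015 m).
It also fails if it takes over 51 s, if anything falls off the work surface, if the arm or the gripper's body presses on something with over 40 N, if the wrist force passes 120 N, or if a joint passes its speed limit or range.

## Robot

A 6-joint arm with a two-finger parallel gripper is mounted at the origin on a cart in front of the work surface, level with it; the furniture and walls round the work are solid. World frame = base frame: x ahead of the robot, y to its left, z up, the work surface at z = 0. Lengths are in m, angles in degrees, forces in N, time in s.
With the tool pointing down it reaches from about 0.375 to 0.9 m from the base axis. Payload 3.1 kg.
Tool frame: the origin (TCP) lies at the very end of the fingers, on their centre line; the grasp point (between the pads) lies 19 mm behind it; z points along the fingers, x is the direction in which the jaws open and shut, and the axes are right-handed (so a half turn about z gives the same grasp; the last joint's range is limited). The gripper opens to 87 mm and grips with 3 to 60 N. Pads are 19 mm wide; open, the fingers measure 117 mm over their backs; the gripper's body (75 mm by 190 mm) begins 51 mm behind the grasp point.
Start: joints at [57.611, 30.224, 82.088, -0, 67.689, -10.227], TCP at [0.236, 0.579, 0.223] pointing down, gripper open.
Joint ranges: [-176.69, 176.69], [-43.24, 126.21], [12.49, 139.97], [-82, 262], [0, 151.66], [-163.58, 163.58]. Speed limits (degrees/s): [159.86, 159.86, 180, 180, 180, 180].

## Interface

Orientations are given as a 3x3 rotation matrix whose columns are the frame's x, y, z axes.
In Python, from rig import bot gives the robot as it stands.
- The arm moves only by the tool arm_command, never from a script. Its argument "plan" is a list of rows, each an object of numbers: "claw": the opening, from 0 (shut) to 1 (fully open); "dx", "dy", "dz": the shift along the tool's x, y, z in cm; "twist": the turn about the tool's z in degrees. A call has 1 to 8 rows; each row is the pose to reach, as a shift and turn from the pose measured when the call began, along the tool's axes at that moment; what a row does not reach only later rows make up. A row lasts 1/12 s, in which the tool goes at most 41.7 mm and 7.16 degrees, less where a joint would pass 70% of its speed; a pose out of reach is approached as far as the arm can. A call with a gripper value outside its range is refused whole. The fingers move at their own pace and stop on an object; the grip force is fixed at half the most. Time passes only in rows, so rows that repeat a pose let the fingers close. It gives the time, the measured TCP pose, the force and the opening at its end, in the units of the state.
- bot.read_state(): the state, without advancing time (a new reading comes with each control period).
- bot.capture(name): name is "side" or "top"; returns the picture (400x640x3 uint8, red, green, blue); there is no depth.
- bot.calibration(name): a dict with "intrinsics" (3x3 intrinsics, pixels), "k1" (the pictures are not rectified: a ray, as slopes to the right and down, at radius r is drawn at 1 + k1 r^2 times it, then the intrinsics apply), "rvec" (rotation vector, rad) and "tvec" (3), from world to camera coordinates, as OpenCV has them. Camera axes: x right, y down, z forward; pixel columns grow to the right and rows downward; lengths in m; the calibration is good to about 2 mm. A picture is of the moment at which its call begins. calibration takes no time and is no camera call.
- bot.hand_in(): hands the job in, once; it reports no verdict.
The state is a dict: "time_s": time; "joint_positions": joint angles; "qvel": joint speeds; "tau": joint torques, N m; "position": TCP position; "tcp_rot": TCP orientation; "force": force on the tool from outside, world axes, zero at the start; "moment": the same for the moment, N m; "opening": opening from 0.0 (shut) to 1.0 (fully open).
Only numpy, scipy, OpenCV 4.12 (cv2) and the standard library are available. Lean on these libraries where they do the work, as an engineer would, in place of code of your own. Each camera call takes 0.05 s, during which the arm holds its last target.

## Working session

There is one attempt and no reset: what is moved stays moved. The work goes in short steps, Python scripts to look and compute and a tool call to move; the robot and the scene stay as the last step left them, time stands still between calls to the robot, and variables do not carry over. Pictures are saved under pics/ and viewed, and the job is handed in when it is done.

Besides the shell and the picture viewer there is one more tool, called after ">>>" as a command line: name --argument value ..., lists and objects as JSON in quotes. arm_command: Moves the arm, as the interface text tells. Its arguments: {"type":"object","properties":{"plan":{"type":"array"}},"required":["plan"]}

```bash
ls; mkdir -p pics; python3 - <<'E'
from rig import bot
import cv2
s=bot.read_state(); print(s)
for n in("side","top"):
    c=bot.calibration(n); print(n,c)
    cv2.imwrite(f"pics/{n}0.png",cv2.cvtColor(bot.capture(n),cv2.COLOR_RGB2BGR))
E
```

```text
pics
{'time_s': 0.0, 'joint_positions': array([ 5.76108703e+01,  3.02797447e+01,  8.21562893e+01, -9.95621908e-05,
        6.76878678e+01, -1.02268819e+01]), 'qvel': array([-0.01682567, -0.0533803 ,  0.04287184,  0.09048806, -0.01450587,
        0.04123782]), 'tau': array([ 1.16029027e-03, -4.40050042e+01, -1.76587969e+01,  6.33771345e-02,
        5.83615224e-02, -1.79914496e-04]), 'position': array([0.2353429 , 0.57821416, 0.22156381]), 'tcp_rot': array([[ 3.77228804e-01,  9.26119372e-01, -1.15701836e-03],
       [ 9.26117649e-01, -3.77230385e-01, -1.82693510e-03],
       [-2.12842247e-03, -3.82362585e-04, -9.99997662e-01]]), 'force': array([-0.32971605,  0.46082807, -0.32852841]), 'moment': array([-0.03248311,  0.00895722, -0.02206887]), 'opening': 1.0002289464803336}
side {'intrinsics': array([[415.11595172,   0.        , 326.11062068],
       [  0.        , 415.11595172, 193.56144288],
       [  0.        ,   0.        ,   1.        ]]), 'k1': -0.009447638725093535, 'rvec': array([ 1.92564597, -0.26201884,  0.15565756]), 'tvec': array([-0.55984896,  0.23212871,  0.5834806 ])}
top {'intrinsics': array([[385.29585711,   0.        , 315.4083992 ],
       [  0.        , 385.29585711, 196.85564864],
       [  0.        ,   0.        ,   1.        ]]), 'k1': -0.04854532916888482, 'rvec': array([ 2.17168338, -2.15079725,  0.14842849]), 'tvec': array([0.18952385, 0.6519138 , 0.93184672])}
```

View pics/side0.png

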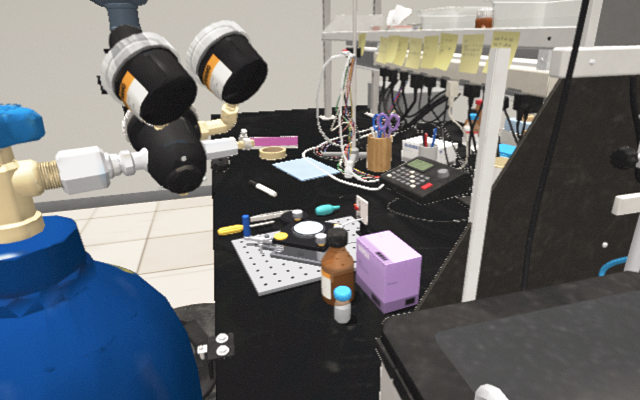

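View pics/top0.png

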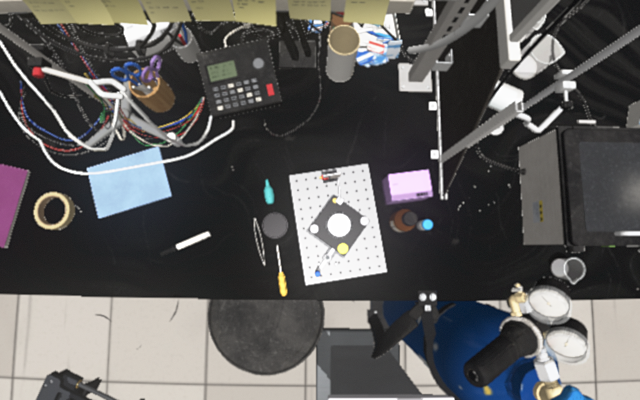

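```bash
cat > h.py <<'E'
import numpy as np, cv2
from rig import bot
def cal(n):
    c=bot.calibration(n); return c['intrinsics'],c['k1'],cv2.Rodrigues(c['rvec'])[0],c['tvec']
def proj(n,P):
    K,k,R,t=cal(n); c=np.atleast_2d(P)@R.T+t; s=c[:,:2]/c[:,2:]; s=s*(1+k*(s**2).sum(1,keepdims=True))
    return s@K[:2,:2].T+K[:2,2]
def ray(n,u):
    K,k,R,t=cal(n); d=(np.array(u)-K[:2,2])/[K[0,0],K[1,1]]; s=d.copy()
    for _ in range(20): s=d/(1+k*(s@s))
    return -R.T@t, R.T@np.r_[s,1]
def atz(n,u,z):
    o,d=ray(n,u); return o+d*(z-o[2])/d[2]
def crop(n,x0,y0,w,h,f,name,img=None):
    if img is None: img=bot.capture(n)
    cv2.imwrite(f"pics/{name}.png",cv2.resize(cv2.cvtColor(img,cv2.COLOR_RGB2BGR)[y0:y0+h,x0:x0+w],None,fx=f,fy=f,interpolation=cv2.INTER_CUBIC))
E
python3 - <<'E'
from h import *
crop("top",240,150,200,145,4,"t1"); crop("side",210,180,200,140,4,"s1")
E
```

```text
(no output)
```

View pics/t1.png

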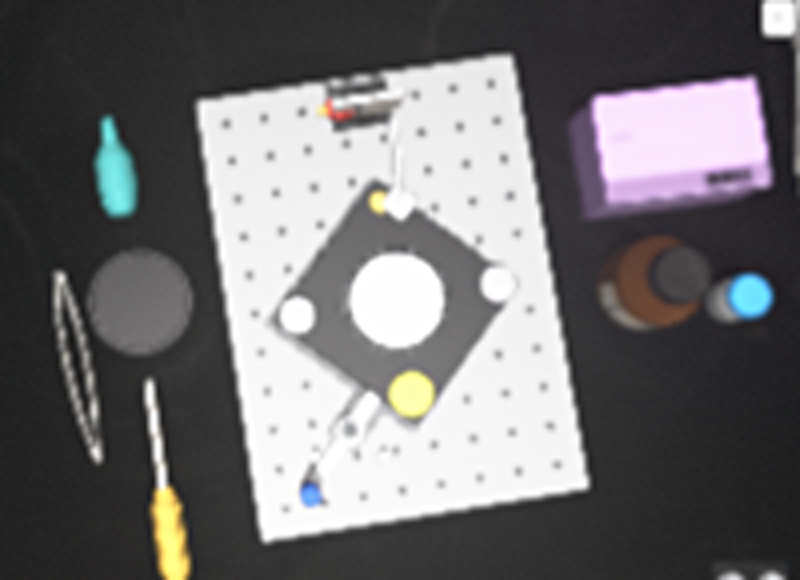

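View pics/s1.png

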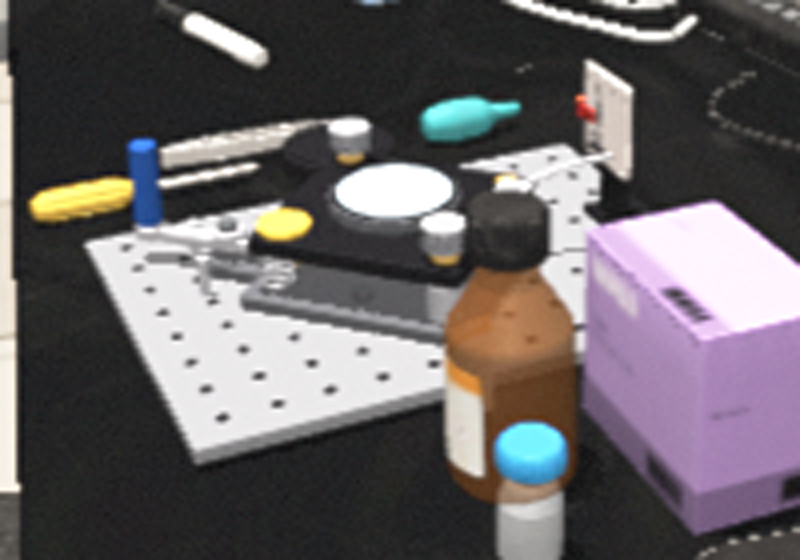

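```bash
cat > fit.py <<'E'
from h import *
from scipy.optimize import least_squares
M={'mir':(0,0,.058),'pad':(-.058,0,.054),'grip':(-.107,.072,.076),'al':(0,.062,.069),'ar':(0,-.062,.069)}
T={'mir':(396,300),'pad':(411,394),'grip':(310,495),'al':(297,316),'ar':(498,285)}
S={'mir':(396,190),'pad':(285,223),'grip':(143,143),'al':(350,124),'ar':(443,221)}
obs=[('top',k,np.array(v)/4+[240,150]-.375) for k,v in T.items()]+[('side',k,np.array(v)/4+[210,180]-.375) for k,v in S.items()]
def w(p,m):
    c,s=np.cos(p[2]),np.sin(p[2]); m=np.array(m); return np.array([p[0]+c*m[0]-s*m[1],p[1]+s*m[0]+c*m[1],m[2]])
def res(p,full=False):
    # small per-camera pixel shift absorbs the calibration error
    sh={'top':p[3:5],'side':p[5:7]}
    r=np.array([proj(n,w(p,M[k]))[0]+sh[n]-u for n,k,u in obs])
    return r if full else np.r_[r.ravel(),p[3:7]*.5]
f=least_squares(res,[.6,0,0,0,0,0,0]); p=f.x
if __name__=='__main__':
    print(p.round(4)); print(res(p,True).round(2))
    for k in M: print(k,w(p,M[k]).round(4))
    print('open grip',w(p,(-.115,.019,.076)),'axis',w(p,(-.075,.04,.035)))
E
python3 fit.py
```

```text
[ 0.58    0.1384  0.1661  0.1698  0.2886  0.2292 -0.5692]
[[ 0.14  0.12]
 [ 0.14  0.1 ]
 [-0.37  0.22]
 [-0.01 -0.14]
 [ 0.06 -0.37]
 [-0.27  0.09]
 [-0.28 -0.46]
 [ 0.1   0.07]
 [-0.02  0.27]
 [ 0.4   0.16]]
mir [0.58   0.1384 0.058 ]
pad [0.5228 0.1288 0.054 ]
grip [0.4626 0.1918 0.076 ]
al [0.5698 0.1996 0.069 ]
ar [0.5903 0.0773 0.069 ]
open grip [0.46348916 0.13816575 0.076     ] axis [0.49946748 0.16548901 0.035     ]
```

```bash
python3 - <<'E'
from h import *
im=np.mean([bot.capture("side").astype(float) for _ in range(2)],0).astype(np.uint8)
crop("side",330,185,50,50,12,"s2",im)
E
```

```text
(no output)
```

View pics/s2.png

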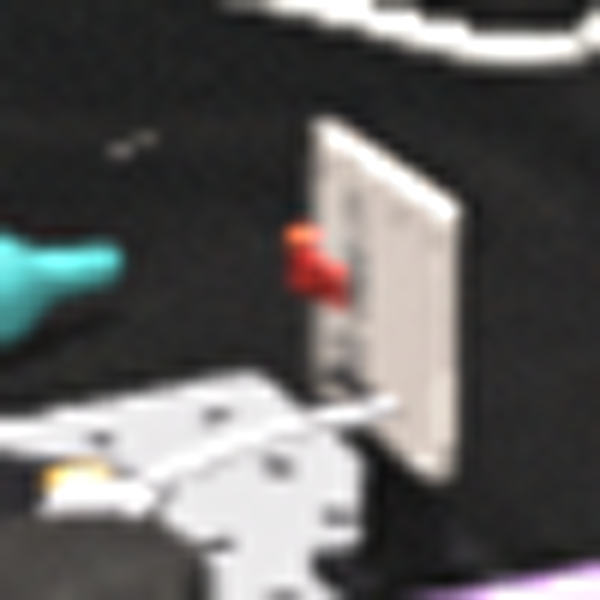

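```bash
python3 - <<'E'
from fit import *
def pj(m): return (proj('side',w(p,m))[0]+p[5:7]-[330,185]+.5)*12
print('tip',pj((.112,0,.06)))
for x in (.112,.116,.12):
  print(x,[pj((x,y,z)).round(0) for y,z in((.022,.098),(.022,.048),(-.022,.098),(-.022,.048),(.022,.07),(.022,.074))])
# fit scale plane offset
o={(1,.098):(316,122),(-1,.098):(460,210),(-1,.048):(448,478)}
f=least_squares(lambda q:np.concatenate([pj((q[0],q[1]+.022*k[0],k[1]+q[2]))-np.array(v) for k,v in o.items()]),[.115,0,0]); print(f.x,f.fun.round(1))
def pt(u): return (np.array(u)/4+[240,150]-.375)-p[3:5]
c,s=np.cos(p[2]),np.sin(p[2])
for nm,u,z in(('tabtip',(325,110),.075),('tabright',(348,112),.075),('scaleright',(402,97),.098),('scaleleft',(333,90),.098)):
  q=atz('top',pt(u),z)-[p[0],p[1],0]; print(nm,c*q[0]+s*q[1],-s*q[0]+c*q[1])
from h import *
crop("top",310,160,40,30,20,"t2")
E
```

```text
tip [344.44225082 376.72252015]
0.112 [array([287., 131.]), array([285., 393.]), array([410., 218.]), array([405., 489.]), array([286., 279.]), array([286., 258.])]
0.116 [array([307., 128.]), array([305., 388.]), array([431., 214.]), array([426., 484.]), array([306., 275.]), array([306., 254.])]
0.12 [array([327., 124.]), array([324., 384.]), array([452., 210.]), array([446., 480.]), array([326., 271.]), array([326., 250.])]
[ 0.11382233 -0.01083903  0.00550768] [ 9.6 -1.4 -7.8 -2.5 -1.4  3.9]
tabtip 0.12099685070426765 0.02556475509299355
tabright 0.11759702181456014 0.011849383297915132
scaleright 0.1176852591078698 -0.019966179418556693
scaleleft 0.12824530095279962 0.020142697312050213
```

View pics/t2.png

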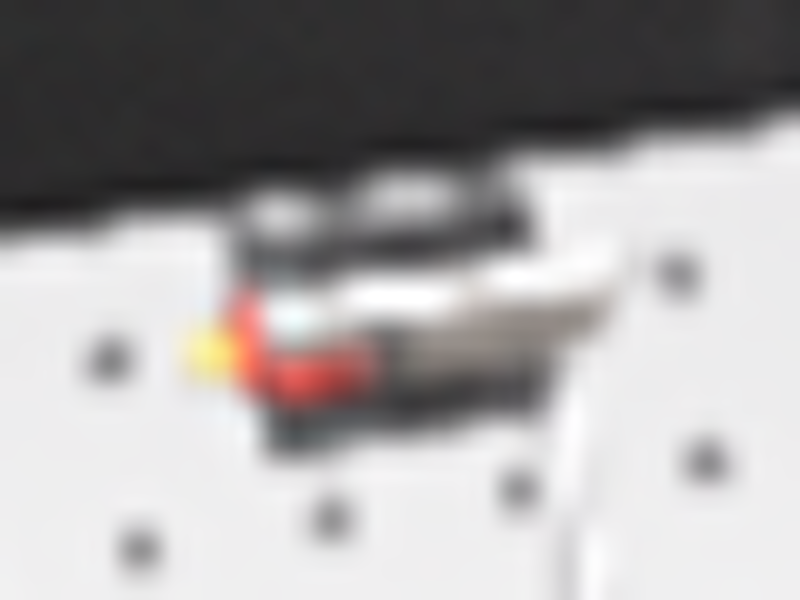

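```bash
python3 - <<'E'
from fit import *
print('cam',[ray(n,(320,200))[0].round(3) for n in('side','top')])
im=bot.capture("side")
x0,y0,f=348,192,24
a=cv2.resize(cv2.cvtColor(im,cv2.COLOR_RGB2BGR)[y0:y0+24,x0:x0+24],None,fx=f,fy=f,interpolation=cv2.INTER_NEAREST)
b=a.copy()
def pj(m): return (proj('side',w(p,m))[0]+p[5:7]-[x0,y0]+.5)*f
for z,col in((.069,(255,0,0)),(.0725,(0,255,0)),(.076,(0,255,255))):
  cv2.polylines(b,[np.array([pj((.117,y,z)) for y in(.03,-.02)]).astype(int)],False,col,1)
  print(z,[pj((.117,y,z)).round() for y in(.026,.012)])
cv2.polylines(b,[np.array([pj((.118,y,z)) for y,z in((.022,.048),(.022,.098),(-.022,.098),(-.022,.048))]).astype(int)],False,(255,0,255),1)
cv2.imwrite('pics/s3.png',b)
cv2.imwrite('pics/s4.png',a)
E
```

```text
cam [array([ 0.43 , -0.59 ,  0.418]), array([0.528, 0.206, 1.004])]
0.069 [array([168., 375.]), array([243., 431.])]
0.0725 [array([168., 338.]), array([243., 394.])]
0.076 [array([168., 302.]), array([244., 357.])]
```

View pics/s3.png

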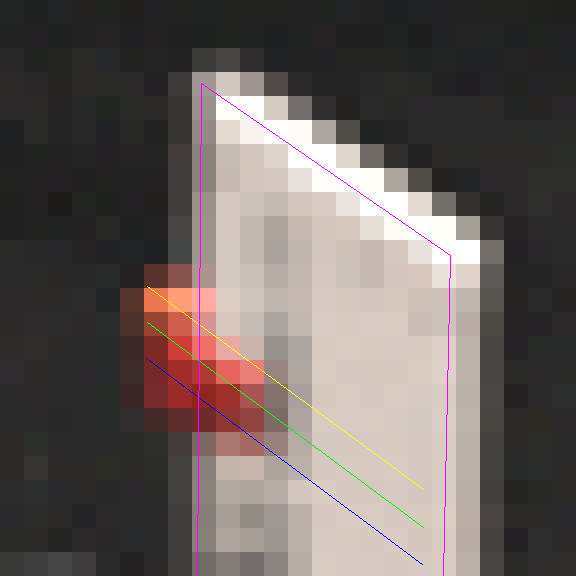

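View pics/s4.png

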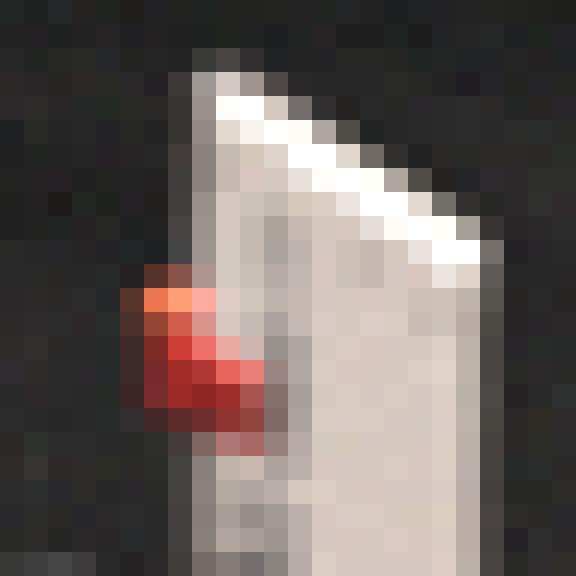

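```bash
python3 - <<'E'
from fit import *
c,s=np.cos(p[2]),np.sin(p[2])
for nm,u,z in(('L',(185,352),.0745),('front',(300,403),.0745),('frontR',(365,385),.0745),('R',(378,365),.0745),('backL',(240,290),.0745),('yback',(215,325),.0745),('yfront',(215,380),.0745)):
  q=atz('top',np.array(u)/20+[310,160]-.5-p[3:5],z)-[p[0],p[1],0]; print(nm,(c*q[0]+s*q[1]).round(4),(-s*q[0]+c*q[1]).round(4))
# box-render fit in the side image
im=np.mean([bot.capture("side").astype(float) for _ in range(1)],0)
red=np.clip((im[...,0]-im[...,1])/120,0,1)[198:216,350:364]
print((red*9).round(0).astype(int))
E
```

```text
L 0.1219 0.0307
front 0.1135 0.0178
frontR 0.1145 0.0095
R 0.1167 0.0076
backL 0.1285 0.0228
yback 0.1247 0.0265
yfront 0.1179 0.0276
[[0 0 0 0 0 0 1 1 1 1 0 0 1 0]
 [0 0 0 0 0 0 1 1 1 1 1 0 0 0]
 [0 0 0 0 0 0 1 1 1 1 1 1 1 0]
 [0 0 0 0 0 0 1 1 1 1 1 1 1 1]
 [0 0 0 0 0 0 0 1 1 1 1 1 1 1]
 [0 0 0 0 3 4 2 1 1 1 1 1 1 1]
 [0 0 0 2 9 7 6 1 1 1 1 1 1 1]
 [0 0 0 2 6 9 5 1 0 1 1 1 1 1]
 [0 0 0 1 6 9 9 5 2 1 1 1 1 1]
 [0 0 0 1 6 9 9 9 8 1 1 1 1 1]
 [0 0 0 1 6 8 8 8 6 2 1 1 1 1]
 [0 0 0 0 2 4 5 7 6 1 1 1 1 1]
 [0 0 0 0 0 1 2 4 4 2 1 1 1 1]
 [0 0 0 0 0 0 1 1 1 1 1 1 1 1]
 [0 0 0 0 0 0 1 1 1 1 1 1 1 1]
 [0 0 0 0 0 0 1 1 1 1 1 1 1 1]
 [0 0 0 0 0 0 1 1 1 1 1 1 1 1]
 [0 0 0 0 0 0 0 1 0 0 1 1 1 1]]
```

```bash
cat > tabfit.py <<'E'
from fit import *
from scipy.optimize import minimize
im=bot.capture("side").astype(float); X0,Y0,W,H=346,194,20,26
I=im[Y0:Y0+H,X0:X0+W]; SS=8
def pj(m): return (proj('side',w(p,m))[0]+p[5:7]-[X0,Y0]+.5)*SS
def render(q):
    xf,xb,yL,yR,zc,du,dv,xs=q; b,t=zc-.0035,zc+.0035
    faces=[ # painter order, (label, poly)
     (1,[(xs,.022,.098),(xs,-.022,.098),(xs,-.022,.048),(xs,.022,.048)]),
     (2,[(xs,.022,.098),(xs,-.022,.098),(xs+.003,-.022,.098),(xs+.003,.022,.098)]),
     (5,[(xf,.022,t),(xf,yL,t),(xb,yL,t),(xb,.022,t)]),          # top, lit
     (4,[(xf,.022,t),(xf,yR,t),(xs,yR,t),(xs,.022,t)]),          # top, shade
     (6,[(xf,yR,b),(xf,yR,t),(xs,yR,t),(xs,yR,b)]),              # right side
     (3,[(xf,yL,b),(xf,yL,t),(xf,yR,t),(xf,yR,b)])]              # front
    L=np.zeros((H*SS,W*SS),np.uint8)
    for k,P in faces: cv2.fillPoly(L,[np.round((np.array([pj(m) for m in P])+[du,dv])*16).astype(np.int32)],int(k),shift=4)
    A=np.stack([cv2.resize(cv2.GaussianBlur((L==k).astype(np.float32),(0,0),.35*SS),(W,H),interpolation=cv2.INTER_AREA) for k in range(7)],-1)
    return A
def cost(q,ret=False):
    A=render(q).reshape(-1,7); Y=I.reshape(-1,3)
    C=np.linalg.lstsq(np.r_[A,1e-2*np.eye(7)],np.r_[Y,np.zeros((7,3))],rcond=None)[0]; r=((A@C-Y)**2).mean()
    pr=((q-Q0)/SG)**2
    return (r,C) if ret else r/100+pr.sum()*.05
Q0=np.array([.1148,.1225,.0290,.0095,.0712,0,0,.118]); SG=np.array([.0015,.003,.002,.002,9,2,2,.002])
def solve(z):
    return min((minimize(lambda v:cost(np.r_[v[:4]*1e-3,z,v[4:6],v[6]*1e-3]),np.r_[Q0[:4]*1e3,0,0,118],method='Nelder-Mead',options=dict(maxiter=500,initial_simplex=None)) for _ in range(1)),key=lambda r:r.fun)
for z in np.arange(.068,.0766,.001):
    r=solve(z); print(z.round(4),r.fun.round(3),r.x.round(2),flush=True)
E
time python3 tabfit.py
```

```text
Traceback (most recent call last):
  File "tabfit.py", line 28, in <module>
    r=solve(z); print(z.round(4),r.fun.round(3),r.x.round(2),flush=True)
  File "tabfit.py", line 26, in solve
    return min((minimize(lambda v:cost(np.r_[v[:4]*1e-3,z,v[4:6],v[6]*1e-3]),np.r_[Q0[:4]*1e3,0,0,118],method='Nelder-Mead',options=dict(maxiter=500,initial_simplex=None)) for _ in range(1)),key=lambda r:r.fun)
  File "tabfit.py", line 26, in <genexpr>
    return min((minimize(lambda v:cost(np.r_[v[:4]*1e-3,z,v[4:6],v[6]*1e-3]),np.r_[Q0[:4]*1e3,0,0,118],method='Nelder-Mead',options=dict(maxiter=500,initial_simplex=None)) for _ in range(1)),key=lambda r:r.fun)
                ~~~~~~~~^^^^^^^^^^^^^^^^^^^^^^^^^^^^^^^^^^^^^^^^^^^^^^^^^^^^^^^^^^^^^^^^^^^^^^^^^^^^^^^^^^^^^^^^^^^^^^^^^^^^^^^^^^^^^^^^^^^^^^^^^^^^^^^^^^^^^^^^^^^^^^^^^^^
  File "tabfit.py", line 26, in <lambda>
    return min((minimize(lambda v:cost(np.r_[v[:4]*1e-3,z,v[4:6],v[6]*1e-3]),np.r_[Q0[:4]*1e3,0,0,118],method='Nelder-Mead',options=dict(maxiter=500,initial_simplex=None)) for _ in range(1)),key=lambda r:r.fun)
                         
[... 201 characters left out ...]
k,P in faces: cv2.fillPoly(L,[np.round((np.array([pj(m) for m in P])+[du,dv])*16).astype(np.int32)],int(k),shift=4)
                                                          ~~^^^
  File "tabfit.py", line 5, in pj
    def pj(m): return (proj('side',w(p,m))[0]+p[5:7]-[X0,Y0]+.5)*SS
                       ~~~~^^^^^^^^^^^^^^^
  File "h.py", line 6, in proj
    K,k,R,t=cal(n); c=np.atleast_2d(P)@R.T+t; s=c[:,:2]/c[:,2:]; s=s*(1+k*(s**2).sum(1,keepdims=True))
            ~~~^^^
  File "h.py", line 4, in cal
    c=bot.calibration(n); return c['intrinsics'],c['k1'],cv2.Rodrigues(c['rvec'])[0],c['tvec']
ValueError: time passes only in moves, steps and waits

real	0m12.650s
user	0m4.472s
sys	0m0.610s
```

```bash
sed -i 's/^def cal(n)/from functools import lru_cache\n@lru_cache\ndef cal(n)/' h.py; sed -i 's/np.r_\[Q0\[:4\]\*1e3,0,0,118\]/np.r_[Q0[:4]*1e3,2,2,118]/' tabfit.py; python3 -c "
from rig import bot
print(bot.read_state()['time_s'])"; time python3 tabfit.py
```

```text
0.5
0.068 22.551 [116.56 121.16  29.8    9.41   2.15   1.75 117.69]
0.069 22.291 [116.66 121.08  29.51   9.41   2.07   1.93 117.85]
0.07 21.9 [117.14 121.77  31.22   9.2    2.02   1.98 117.72]
0.071 21.575 [116.29 122.18  30.56   9.29   2.02   1.92 117.74]
0.072 21.403 [115.21 121.54  29.78   9.11   2.11   1.86 117.9 ]
0.073 21.383 [114.93 122.38  29.03   9.44   1.71   1.99 117.93]
0.074 21.469 [113.76 120.57  27.7    7.74   2.25   2.15 117.82]
0.075 21.774 [113.28 121.62  27.26   8.26   2.15   2.15 117.83]
0.076 22.309 [113.47 119.98  27.7    9.32   2.14   2.14 117.85]
real	0m34.696s
user	0m29.353s
sys	0m0.132s
```

```bash
sed -i 's/X0,Y0,W,H=346,194,20,26/X0,Y0,W,H=347,194,19,19/; s/\/100+pr/\/20+pr/' tabfit.py; python3 - <<'E'
s=open('tabfit.py').read()
i=s.index('def solve')
s=s[:i]+'''
best=None
S=np.array([1.5,3,2,2,2,2,2,1.])*np.array([1e-3]*5+[1,1,1e-3])
free=lambda v:cost(Q0+v*S)
from scipy.optimize import differential_evolution as DE
if __name__=='__main__':
    r=DE(free,[(-2,2)]*8,maxiter=60,popsize=8,seed=1); print('all',r.fun,(Q0+r.x*S).round(5)); 
    rr,C=cost(Q0+r.x*S,True); print(rr,C.round())
    A=render(Q0+r.x*S)@C
    cv2.imwrite('pics/fit.png',cv2.resize(np.hstack([I,np.clip(A,0,255)])[...,::-1].astype(np.uint8),None,fx=16,fy=16,interpolation=cv2.INTER_NEAREST))
    for z in np.arange(.069,.0756,.001):
        k=(z-Q0[4])/S[4]
        q=DE(lambda v:free(np.r_[v[:4],k,v[4:]]),[(-2,2)]*7,maxiter=25,popsize=8,seed=1); print(z.round(4),q.fun.round(3),flush=True)
'''
open('tabfit.py','w').write(s)
E
time python3 tabfit.py
```

```text
all 7.0277507035262055 [ 0.11462  0.12148  0.0277   0.00594  0.07264 -2.32001 -1.14525  0.11868]
135.04749592026312 [[ 42.  40.  40.]
 [207. 196. 188.]
 [305. 303. 299.]
 [154.  44.  39.]
 [238. 159. 152.]
 [286. 166. 125.]
 [125.  95.  92.]]
0.069 9.522
0.07 8.212
0.071 7.594
0.072 7.24
0.073 7.07
0.074 7.885
0.075 9.52
real	1m38.622s
user	1m30.601s
sys	0m0.142s
```

View pics/fit.png

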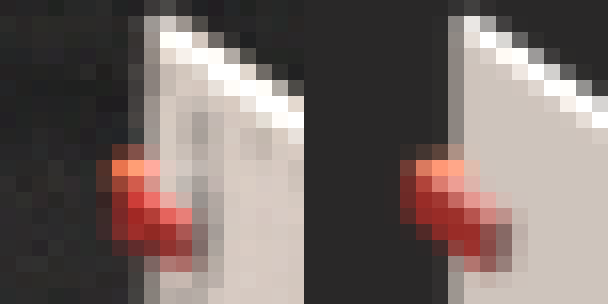

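```bash
cat > go.py <<'E'
import sys
from fit import *
s=bot.read_state(); R=s['tcp_rot']; P=s['position']
c,sn=np.cos(p[2]),np.sin(p[2])
d=P-[p[0],p[1],0]
ang=np.degrees(np.arctan2(R[1,0],R[0,0]))
print('t',s['time_s'],'P',P.round(4),'mount',np.round([c*d[0]+sn*d[1],-sn*d[0]+c*d[1],P[2]],4),'F',s['force'].round(2),'op',round(s['opening'],3),'twist to mount y',round(ang-np.degrees(p[2])-90,2))
a=sys.argv[1:]
for i in range(0,len(a),3):
    t=w(p,[float(v)/1000 for v in a[i:i+3]]); print(a[i:i+3],'d cm',(R.T@(t-P)*100).round(2))
E
python3 go.py -107 72 150
```

```text
t 0.6 P [0.2358 0.5788 0.2226] mount [-0.2668  0.4912  0.2226] F [ 0.54  0.24 -1.01] op 1.0 twist to mount y -31.68
['-107', '72', '150'] d cm [-27.29  35.61   7.26]
```

>>> arm_command --plan '[{"claw": 0.36,"dx": -9,"dy": 12,"dz": 2.4,"twist": -31.7},{"claw": 0.36,"dx": -9,"dy": 12,"dz": 2.4,"twist": -31.7},{"claw": 0.36,"dx": -9,"dy": 12,"dz": 2.4,"twist": -31.7},{"claw": 0.36,"dx": -18,"dy": 24,"dz": 4.8,"twist": -31.7},{"claw": 0.36,"dx": -18,"dy": 24,"dz": 4.8,"twist": -31.7},{"claw": 0.36,"dx": -18,"dy": 24,"dz": 4.8,"twist": -31.7},{"claw": 0.36,"dx": -18,"dy": 24,"dz": 4.8,"twist": -31.7},{"claw": 0.36,"dx": -20,"dy": 26,"dz": 5.2,"twist": -31.7}]'

```text
time_s: 1.27
position: [0.3995, 0.3005, 0.1717]
tcp_rot: [[-0.166, 0.986, 0.002], [0.986, 0.166, 0.001], [0.0, 0.002, -1.0]]
force: [0.7, 0.3, 0.7]
opening: 0.479
```

```bash
python3 go.py -107 72 150
```

```text
t 1.2667 P [0.3995 0.3005 0.1717] mount [-0.1513  0.1897  0.1717] F [0.7  0.31 0.72] op 0.479 twist to mount y 0.05
['-107', '72', '150'] d cm [-11.77   4.41   2.17]
```

>>> arm_command --plan '[{"claw": 0.36,"dx": -4,"dy": 1.5,"dz": 0.7},{"claw": 0.36,"dx": -8,"dy": 3,"dz": 1.4},{"claw": 0.36,"dx": -11.8,"dy": 4.4,"dz": 2.8},{"claw": 0.36,"dx": -11.8,"dy": 4.4,"dz": 5},{"claw": 0.36,"dx": -11.8,"dy": 4.4,"dz": 6},{"claw": 0.36,"dx": -11.8,"dy": 4.4,"dz": 6.5},{"claw": 0.36,"dx": -11.8,"dy": 4.4,"dz": 6.5}]'

```text
$.plan[0]: bad value
```

```bash
python3 go.py -107 72 60; python3 - <<'E'
from h import *
crop("side",210,130,180,140,4,"s5"); crop("top",270,180,130,100,6,"t5")
E
```

```text
t 1.2667 P [0.3995 0.3005 0.1717] mount [-0.1513  0.1897  0.1717] F [0.7  0.31 0.72] op 0.479 twist to mount y 0.05
['-107', '72', '60'] d cm [-11.78   4.4   11.17]
```

View pics/s5.png

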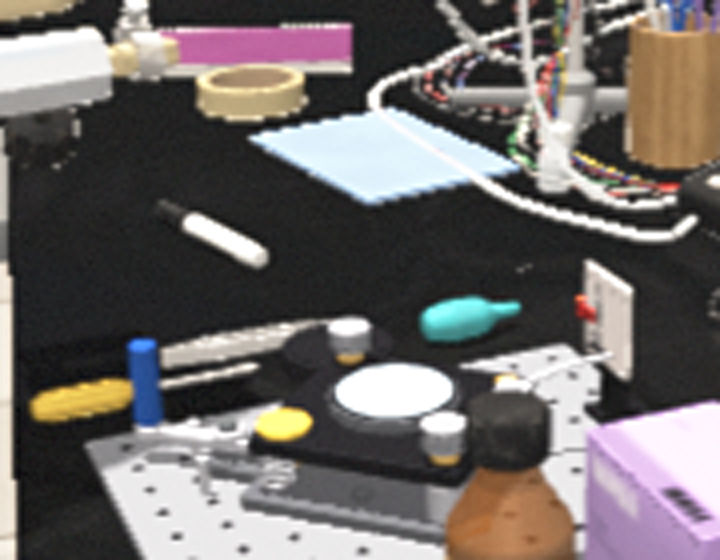

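View pics/t5.png

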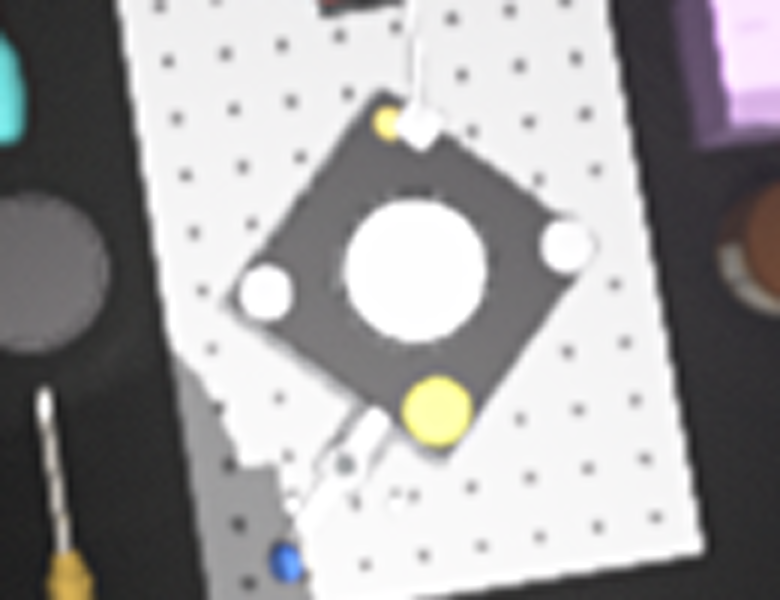

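>>> arm_command --plan '[{"claw": 0.36,"dx": -4,"dy": 1.5,"dz": 0.7,"twist": 0},{"claw": 0.36,"dx": -8,"dy": 3,"dz": 1.4,"twist": 0},{"claw": 0.36,"dx": -11.8,"dy": 4.4,"dz": 2.8,"twist": 0},{"claw": 0.36,"dx": -11.8,"dy": 4.4,"dz": 5,"twist": 0},{"claw": 0.36,"dx": -11.8,"dy": 4.4,"dz": 6,"twist": 0},{"claw": 0.36,"dx": -11.8,"dy": 4.4,"dz": 6.5,"twist": 0},{"claw": 0.36,"dx": -11.8,"dy": 4.4,"dz": 6.5,"twist": 0}]'

```text
time_s: 1.95
position: [0.4609, 0.1884, 0.1052]
tcp_rot: [[-0.159, 0.987, -0.004], [0.987, 0.159, -0.002], [-0.002, -0.004, -1.0]]
force: [0.3, 0.4, 0.3]
opening: 0.361
```

```bash
python3 go.py -107 72 60; python3 - <<'E'
from h import *
crop("side",210,130,180,140,4,"s6"); crop("top",270,180,130,100,6,"t6")
E
```

```text
t 1.95 P [0.4609 0.1884 0.1052] mount [-0.1093  0.0689  0.1052] F [0.3  0.39 0.3 ] op 0.361 twist to mount y -0.34
['-107', '72', '60'] d cm [0.31 0.25 4.52]
```

View pics/s6.png

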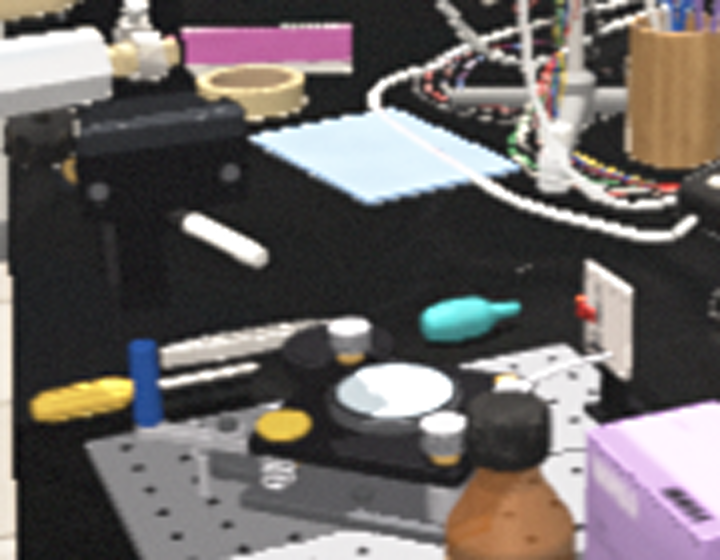

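View pics/t6.png

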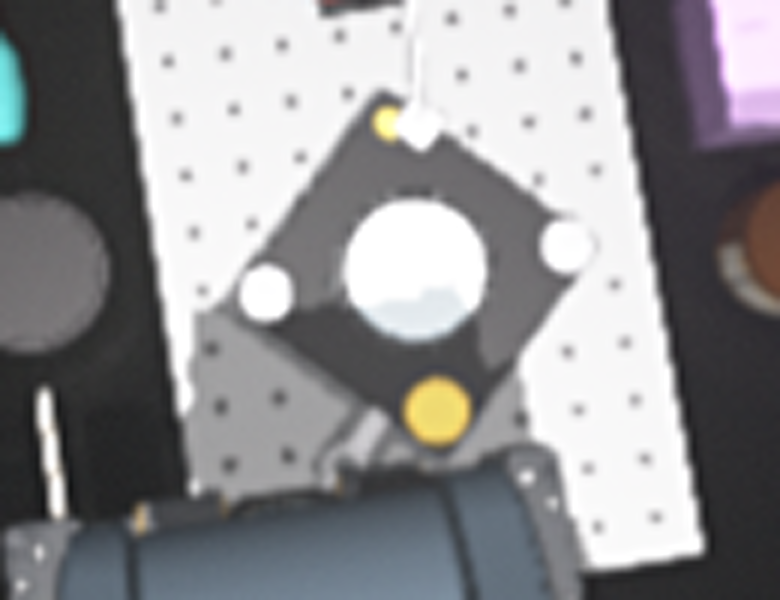

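>>> arm_command --plan '[{"claw": 0.36,"dx": 0.3,"dy": 0.25,"dz": 1,"twist": -0.3},{"claw": 0.36,"dx": 0.3,"dy": 0.25,"dz": 2,"twist": -0.3},{"claw": 0.36,"dx": 0.3,"dy": 0.25,"dz": 3,"twist": -0.3},{"claw": 0.36,"dx": 0.3,"dy": 0.25,"dz": 4,"twist": -0.3},{"claw": 0.36,"dx": 0.3,"dy": 0.25,"dz": 4.6,"twist": -0.3},{"claw": 0.36,"dx": 0.3,"dy": 0.25,"dz": 4.6,"twist": -0.3}]'

```text
time_s: 2.55
position: [0.4626, 0.1919, 0.0588]
tcp_rot: [[-0.166, 0.986, -0.004], [0.986, 0.166, -0.003], [-0.002, -0.005, -1.0]]
force: [-0.4, 0.7, 0.4]
opening: 0.363
```

```bash
python3 - <<'E'
import numpy as np
from fit import *
a0=np.arctan2(32,-32)
print([ (round(d,2),(np.array([-75,40])+45*np.r_[np.cos(a0+d),np.sin(a0+d)]).round(1)) for d in (0,.2,.4,.6,.8,1,1.25)])
E
python3 go.py -107 72 60;python3 - <<'E'
from h import *
crop("side",210,130,180,140,4,"s7")
E
```

```text
[(0, array([-106.8,   71.8])), (0.2, array([-112.5,   64.9])), (0.4, array([-116.7,   56.9])), (0.6, array([-119.2,   48.3])), (0.8, array([-120. ,   39.3])), (1, array([-119. ,   30.4])), (1.25, array([-115.2,   19.8]))]
t 2.55 P [0.4626 0.1919 0.0588] mount [-0.107   0.0722  0.0588] F [-0.44  0.71  0.4 ] op 0.363 twist to mount y 0.04
['-107', '72', '60'] d cm [-0.02 -0.   -0.12]
```

View pics/s7.png

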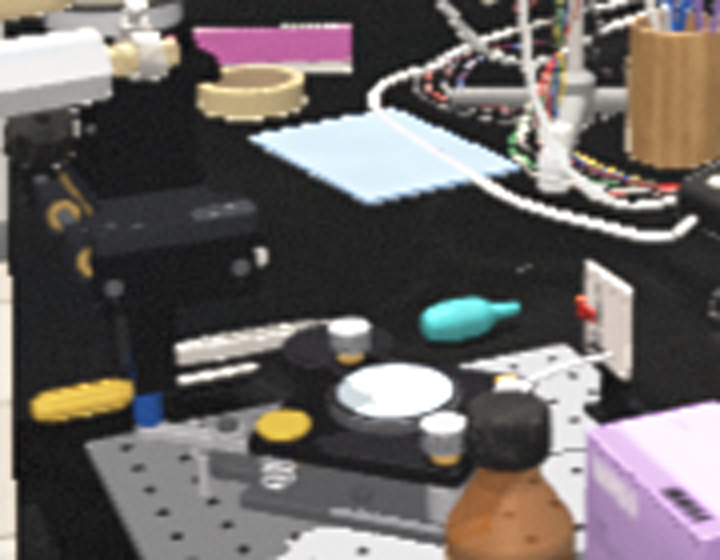

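>>> arm_command --plan '[{"claw": 0.36,"dx": -0.8,"dy": -0.2,"dz": 0,"twist": 0},{"claw": 0.36,"dx": -1.6,"dy": -0.55,"dz": 0,"twist": 0},{"claw": 0.36,"dx": -2.4,"dy": -1.0,"dz": 0,"twist": 0},{"claw": 0.36,"dx": -3.2,"dy": -1.2,"dz": 0,"twist": 0},{"claw": 0.36,"dx": -4.1,"dy": -1.3,"dz": 0,"twist": 0},{"claw": 0.36,"dx": -5.0,"dy": -1.2,"dz": 0,"twist": 0},{"claw": 0.36,"dx": -5.7,"dy": -1.0,"dz": 0,"twist": 0},{"claw": 0.36,"dx": -6.1,"dy": -0.85,"dz": 0,"twist": 0}]'

```text
time_s: 3.27
position: [0.4641, 0.1295, 0.0598]
tcp_rot: [[-0.164, 0.986, -0.005], [0.986, 0.164, -0.002], [-0.001, -0.005, -1.0]]
force: [-4.8, 7.5, 1.5]
opening: 0.358
```

```bash
python3 go.py -115 11 58;python3 - <<'E'
from h import *
crop("side",210,130,180,140,4,"s8"); crop("top",270,180,130,100,6,"t8")
E
```

```text
t 3.2667 P [0.4641 0.1295 0.0598] mount [-0.1158  0.0103  0.0598] F [-4.77  7.51  1.53] op 0.358 twist to mount y -0.05
['-115', '11', '58'] d cm [0.07 0.08 0.18]
```

View pics/s8.png

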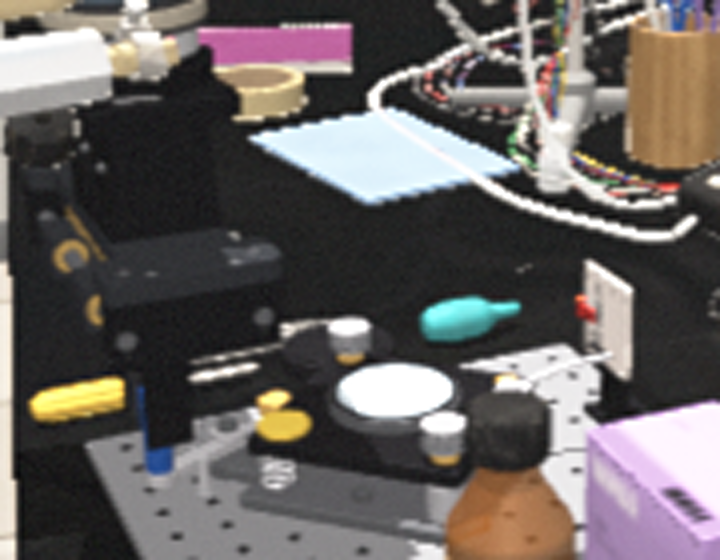

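View pics/t8.png

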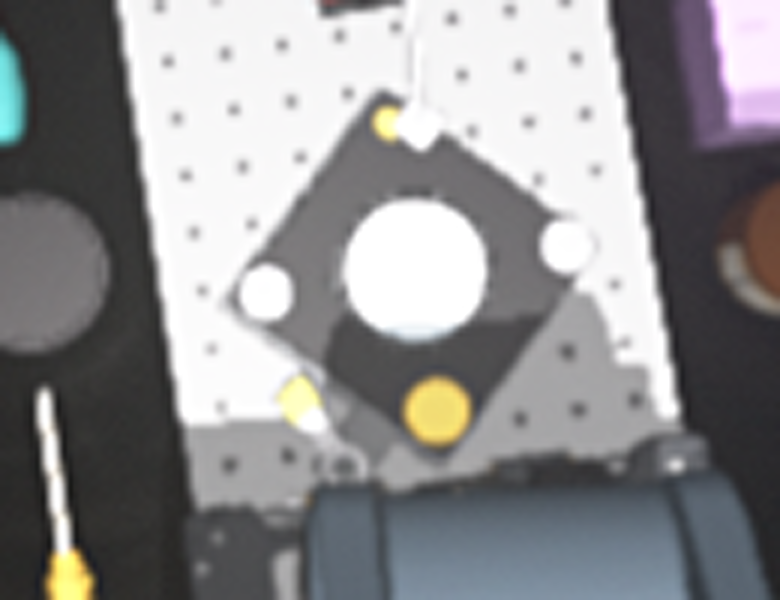

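>>> arm_command --plan '[{"claw": 0.36,"dx": -0.2,"dy": 0,"dz": 0,"twist": 0},{"claw": 0.36,"dx": -0.2,"dy": 0,"dz": 0,"twist": 0},{"claw": 0.36,"dx": -0.2,"dy": 0,"dz": 0,"twist": 0},{"claw": 0.36,"dx": 0.8,"dy": 0.1,"dz": 0,"twist": 0},{"claw": 0.36,"dx": 0.8,"dy": 0.1,"dz": -0.5,"twist": 0},{"claw": 0.36,"dx": 0.8,"dy": 0.1,"dz": -2,"twist": 0},{"claw": 0.36,"dx": 0.8,"dy": 0.1,"dz": -4,"twist": 0},{"claw": 0.36,"dx": 0.8,"dy": 0.1,"dz": -5,"twist": 0}]'

```text
time_s: 4.03
position: [0.4664, 0.1377, 0.1118]
tcp_rot: [[-0.165, 0.986, 0.0], [0.986, 0.165, -0.002], [-0.002, 0.0, -1.0]]
force: [0.2, 0.2, -0.8]
opening: 0.362
```

```bash
python3 go.py -61 0 80;python3 - <<'E'
from h import *
crop("side",210,130,180,140,4,"s9")
E
```

```text
t 4.0333 P [0.4664 0.1377 0.1118] mount [-0.1122  0.0181  0.1118] F [ 0.19  0.23 -0.76] op 0.362 twist to mount y -0.03
['-61', '0', '80'] d cm [-1.8   5.12  3.19]
```

View pics/s9.png

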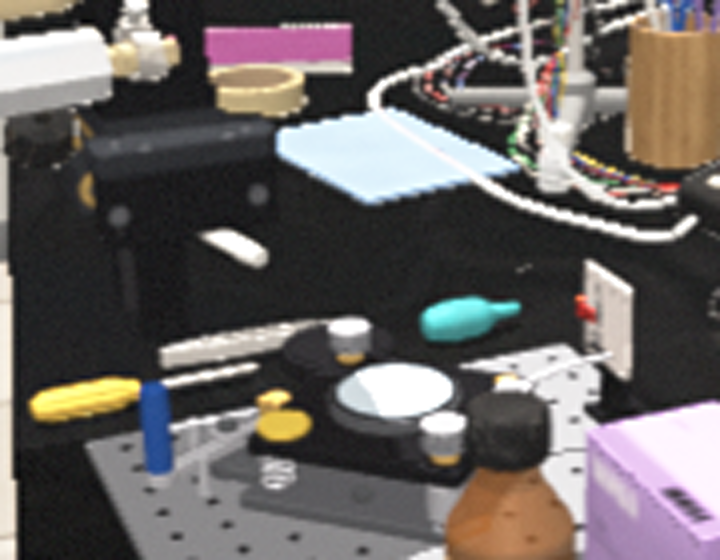

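```bash
python3 - <<'E'
from fit import *
for a in(1.1,1.2,1.25):
  t=3*np.pi/4+a; print(a,((proj('side',w(p,(-.075+.045*np.cos(t),.04+.045*np.sin(t),.076)))[0]+p[5:7]-[210,130]+.5)*4).round(1))
E
```

```text
1.1 [145.3 383.3]
1.2 [150.8 386.1]
1.25 [153.9 387.4]
```

>>> arm_command --plan '[{"claw": 0,"dx": -0.6,"dy": 1.5,"dz": 0,"twist": 0},{"claw": 0,"dx": -1.2,"dy": 3.5,"dz": 0,"twist": 0},{"claw": 0,"dx": -1.8,"dy": 5.1,"dz": 1,"twist": 0},{"claw": 0,"dx": -1.8,"dy": 5.1,"dz": 2.5,"twist": 0},{"claw": 0,"dx": -1.8,"dy": 5.1,"dz": 3.5,"twist": 0},{"claw": 0,"dx": -1.8,"dy": 5.1,"dz": 4.2,"twist": 0},{"claw": 0,"dx": -1.8,"dy": 5.1,"dz": 4.2,"twist": 0}]'

```text
time_s: 4.67
position: [0.519, 0.1281, 0.0696]
tcp_rot: [[-0.165, 0.986, -0.001], [0.986, 0.165, -0.003], [-0.002, -0.001, -1.0]]
force: [0.2, -0.5, 0.5]
opening: 0.013
```

```bash
python3 go.py -61 0 60;python3 - <<'E'
from h import *
crop("side",210,130,180,140,4,"s10"); crop("top",270,180,130,100,6,"t10")
E
```

```text
t 4.6667 P [0.519  0.1281 0.0696] mount [-0.0619 -0.0001  0.0696] F [ 0.18 -0.55  0.55] op 0.013 twist to mount y -0.02
['-61', '0', '60'] d cm [0.01 0.09 0.96]
```

View pics/s10.png

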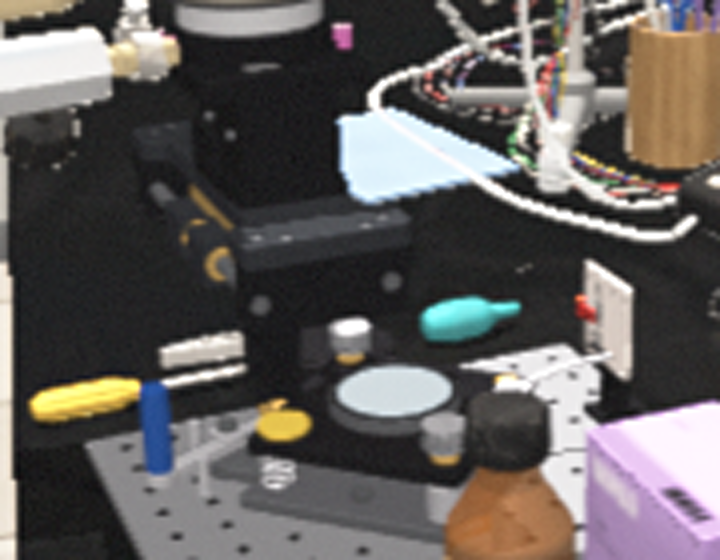

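View pics/t10.png

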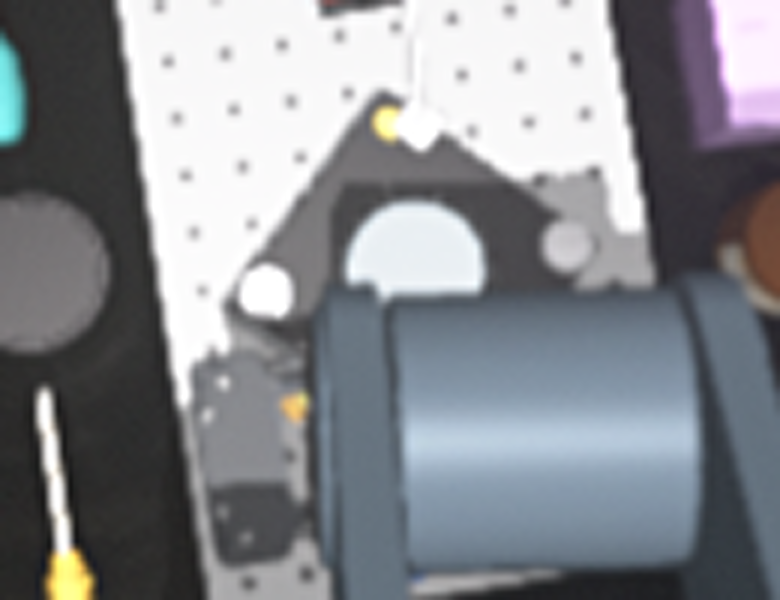

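>>> arm_command --plan '[{"claw": 0,"dx": 0,"dy": 0.1,"dz": 0.5,"twist": 0},{"claw": 0,"dx": 0,"dy": 0.1,"dz": 1.0,"twist": 0},{"claw": 0,"dx": 0,"dy": 0.1,"dz": 1.3,"twist": 0},{"claw": 0,"dx": 0,"dy": 0.1,"dz": 1.3,"twist": 0}]'

```text
time_s: 5.1
position: [0.5206, 0.1286, 0.0574]
tcp_rot: [[-0.165, 0.986, 0.001], [0.986, 0.165, -0.002], [-0.003, 0.001, -1.0]]
force: [-0.5, 0.3, -0.5]
opening: 0.009
```

```bash
python3 go.py -61 0 54
```

```text
t 5.1 P [0.5206 0.1286 0.0574] mount [-0.0603  0.0001  0.0574] F [-0.53  0.28 -0.5 ] op 0.009 twist to mount y 0.0
['-61', '0', '54'] d cm [-0.01 -0.07  0.34]
```

>>> arm_command --plan '[{"claw": 0,"dx": 0,"dy": 0,"dz": 0.3,"twist": 0},{"claw": 0,"dx": 0,"dy": 0,"dz": 0.5,"twist": 0},{"claw": 0,"dx": 0,"dy": 0,"dz": 0.5,"twist": 0},{"claw": 0,"dx": 0,"dy": 0,"dz": 0.5,"twist": 0}]'

```text
time_s: 5.43
position: [0.5206, 0.1285, 0.0527]
tcp_rot: [[-0.165, 0.986, 0.001], [0.986, 0.165, -0.002], [-0.003, 0.001, -1.0]]
force: [-1.0, 0.3, 4.0]
opening: 0.004
```

```bash
python3 go.py -61 0 54; python3 - <<'E'
from h import *
crop("side",330,185,50,50,12,"s11")
E
```

```text
t 5.4333 P [0.5206 0.1285 0.0527] mount [-0.0603  0.0001  0.0527] F [-1.02  0.25  4.02] op 0.004 twist to mount y 0.01
['-61', '0', '54'] d cm [-0.01 -0.07 -0.13]
```

View pics/s11.png

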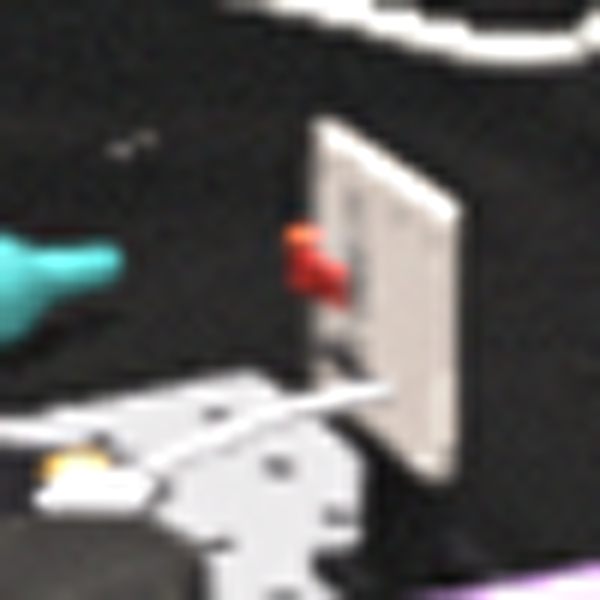

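>>> arm_command --plan '[{"claw": 0,"dx": 0,"dy": 0,"dz": 0.15,"twist": 0},{"claw": 0,"dx": 0,"dy": 0,"dz": 0.28,"twist": 0},{"claw": 0,"dx": 0,"dy": 0,"dz": 0.28,"twist": 0},{"claw": 0,"dx": 0,"dy": 0,"dz": 0.28,"twist": 0}]'

```text
time_s: 5.82
position: [0.5202, 0.1285, 0.0501]
tcp_rot: [[-0.165, 0.986, 0.001], [0.986, 0.165, -0.003], [-0.003, 0.0, -1.0]]
force: [-2.0, -1.6, 5.6]
opening: 0.005
```

```bash
python3 go.py -61 0 54; python3 - <<'E'
from h import *
im=bot.capture("side"); np.save('n12.npy',im)
crop("side",330,185,50,50,12,"s12",im)
E
```

```text
t 5.8167 P [0.5202 0.1285 0.0501] mount [-0.0607  0.0001  0.0501] F [-2.02 -1.57  5.56] op 0.005 twist to mount y 0.01
['-61', '0', '54'] d cm [-0.01 -0.03 -0.39]
```

View pics/s12.png

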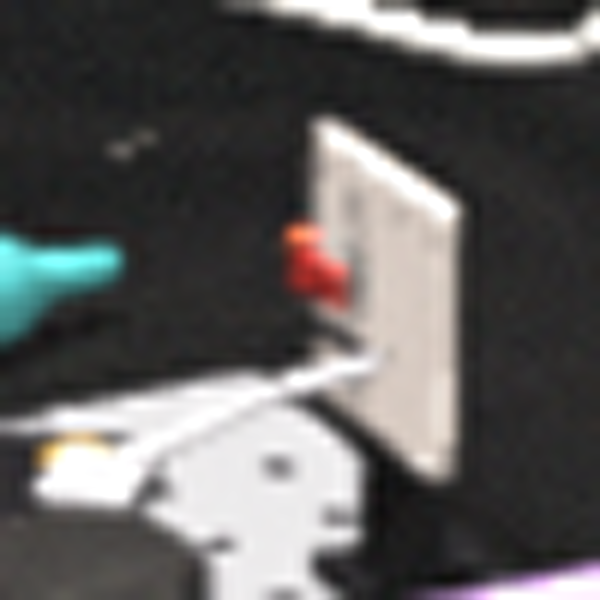

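>>> arm_command --plan '[{"claw": 0,"dx": 0,"dy": 0,"dz": 0.1,"twist": 0},{"claw": 0,"dx": 0,"dy": 0,"dz": 0.17,"twist": 0},{"claw": 0,"dx": 0,"dy": 0,"dz": 0.17,"twist": 0},{"claw": 0,"dx": 0,"dy": 0,"dz": 0.17,"twist": 0},{"claw": 0,"dx": 0,"dy": 0,"dz": 0.17,"twist": 0}]'

```text
time_s: 6.28
position: [0.52, 0.1284, 0.0489]
tcp_rot: [[-0.166, 0.986, 0.001], [0.986, 0.166, -0.003], [-0.003, 0.0, -1.0]]
force: [-1.5, -0.2, 6.6]
opening: 0.003
```

```bash
python3 go.py -61 0 54; python3 - <<'E'
from fit import *
im=bot.capture("side"); np.save('n13.npy',im)
crop("side",330,185,50,50,12,"s13",im)
a=cv2.imread('pics/s13.png')
def pj(m): return ((proj('side',w(p,m))[0]+p[5:7]-[330,185]+.5)*12).astype(int)
for th in (.09,.1,.109,.12,.13):
  z=.042+.112*np.sin(th)+.018*np.cos(th); print(round(z,4),pj((.112*np.cos(th)-.018*np.sin(th),-.015,z)), pj((.112,-.015,.06)))
E
```

```text
t 6.2833 P [0.52   0.1284 0.0489] mount [-0.0608  0.      0.0489] F [-1.45 -0.19  6.64] op 0.003 twist to mount y 0.01
['-61', '0', '54'] d cm [-0.01 -0.01 -0.51]
0.07 [376 357] [386 409]
0.0711 [375 352] [386 409]
0.0721 [373 347] [386 409]
0.0733 [372 341] [386 409]
0.0744 [370 335] [386 409]
```

View pics/s13.png

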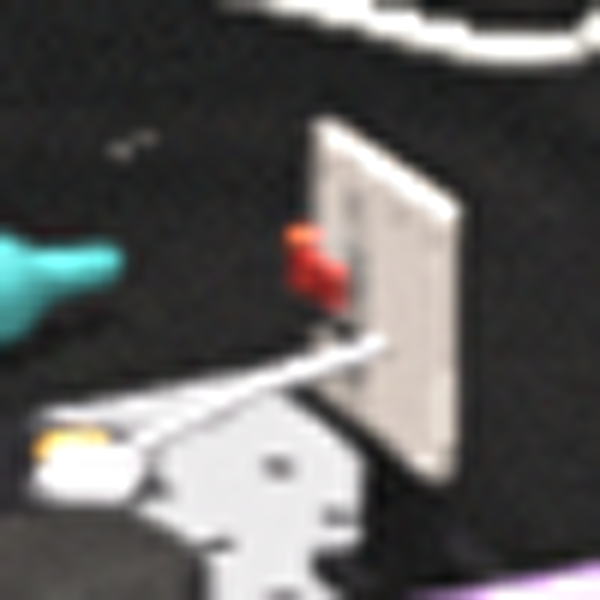

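>>> arm_command --plan '[{"claw": 0,"dx": 0,"dy": 0,"dz": 0.02,"twist": 0},{"claw": 0,"dx": 0,"dy": 0,"dz": 0.04,"twist": 0},{"claw": 0,"dx": 0,"dy": 0,"dz": 0.04,"twist": 0},{"claw": 0,"dx": 0,"dy": 0,"dz": 0.04,"twist": 0},{"claw": 0,"dx": 0,"dy": 0,"dz": 0.04,"twist": 0},{"claw": 0,"dx": 0,"dy": 0,"dz": 0.04,"twist": 0},{"claw": 0,"dx": 0,"dy": 0,"dz": 0.04,"twist": 0},{"claw": 0,"dx": 0,"dy": 0,"dz": 0.04,"twist": 0}]'

```text
time_s: 7.0
position: [0.5201, 0.1284, 0.049]
tcp_rot: [[-0.166, 0.986, 0.001], [0.986, 0.166, -0.003], [-0.003, 0.0, -1.0]]
force: [-1.5, 0.3, 7.2]
opening: 0.006
```

```bash
python3 go.py -61 0 54; python3 - <<'E'
from h import *
im=bot.capture("side"); np.save('n14.npy',im)
crop("side",335,190,40,40,15,"s14",im)
E
```

```text
t 7.0 P [0.5201 0.1284 0.049 ] mount [-0.0608  0.0001  0.049 ] F [-1.55  0.3   7.21] op 0.006 twist to mount y 0.02
['-61', '0', '54'] d cm [-0.01 -0.02 -0.5 ]
```

View pics/s14.png

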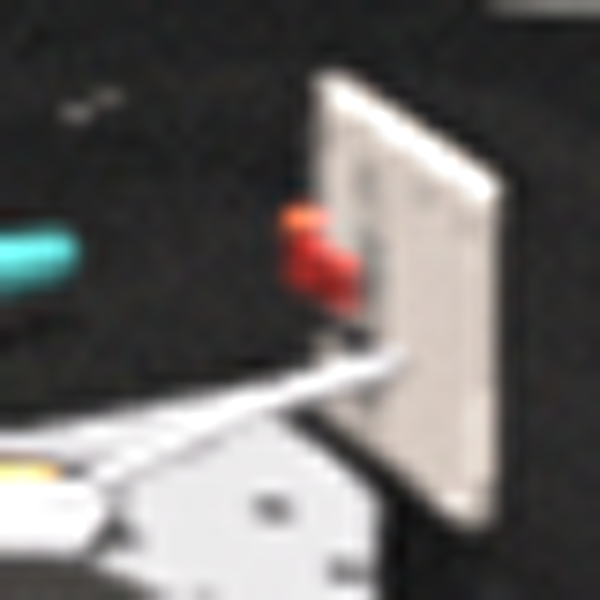

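>>> arm_command --plan '[{"claw": 0,"dx": 0,"dy": 0,"dz": 0.1,"twist": 0},{"claw": 0,"dx": 0,"dy": 0,"dz": 0.1,"twist": 0},{"claw": 0,"dx": 0,"dy": 0,"dz": 0.1,"twist": 0},{"claw": 0,"dx": 0,"dy": 0,"dz": 0.1,"twist": 0},{"claw": 0,"dx": 0,"dy": 0,"dz": 0.1,"twist": 0},{"claw": 0,"dx": 0,"dy": 0,"dz": 0.1,"twist": 0},{"claw": 0,"dx": 0,"dy": 0,"dz": 0.1,"twist": 0},{"claw": 0,"dx": 0,"dy": 0,"dz": 0.1,"twist": 0}]'

```text
time_s: 7.72
position: [0.52, 0.1284, 0.0485]
tcp_rot: [[-0.166, 0.986, 0.001], [0.986, 0.166, -0.003], [-0.003, 0.001, -1.0]]
force: [-2.8, -0.1, 6.4]
opening: 0.003
```

```bash
python3 go.py -61 0 54; python3 - <<'E'
from fit import *
im=bot.capture("side"); np.save('n15.npy',im)
# overlay: level line (along mount y) at the tab's centre for z=71,72.5,74 on the tip's plane and on the tab plane
f=24;x0,y0=346,196
a=cv2.resize(cv2.cvtColor(im,cv2.COLOR_RGB2BGR)[y0:y0+24,x0:x0+24],None,fx=f,fy=f,interpolation=cv2.INTER_NEAREST)
def pj(m): return ((proj('side',w(p,m))[0]+p[5:7]-[x0,y0]+.5)*f).astype(int)
for z,c in((.070,(255,0,0)),(.072,(0,255,0)),(.074,(0,255,255))):
    cv2.line(a,pj((.1105,-.019,z)),pj((.1105,-.007,z)),c,1)
    cv2.line(a,pj((.1146,.028,z)),pj((.1146,.01,z)),c,1)
cv2.imwrite('pics/s15.png',a)
E
```

```text
t 7.7167 P [0.52   0.1284 0.0485] mount [-0.0609  0.0001  0.0485] F [-2.75 -0.08  6.44] op 0.003 twist to mount y 0.02
['-61', '0', '54'] d cm [-0.01 -0.01 -0.55]
```

View pics/s15.png

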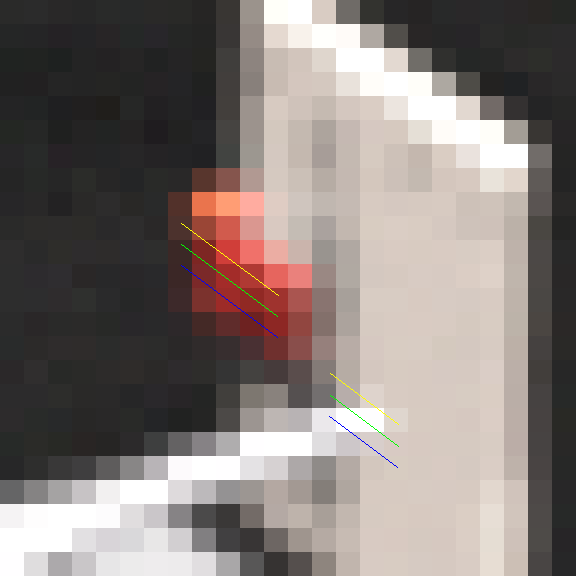

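>>> arm_command --plan '[{"claw": 0,"dx": 0,"dy": 0,"dz": -0.3,"twist": 0},{"claw": 0,"dx": 0,"dy": 0,"dz": -0.7,"twist": 0},{"claw": 0,"dx": 0,"dy": 0,"dz": -1.2,"twist": 0},{"claw": 0,"dx": 0,"dy": 0,"dz": -2.5,"twist": 0},{"claw": 0,"dx": 0,"dy": 0,"dz": -4.5,"twist": 0},{"claw": 0,"dx": 0,"dy": 0,"dz": -6,"twist": 0},{"claw": 0,"dx": 0,"dy": 0,"dz": -6,"twist": 0},{"claw": 0,"dx": 0,"dy": 0,"dz": -6,"twist": 0}]'

```text
time_s: 8.43
position: [0.5203, 0.1286, 0.1091]
tcp_rot: [[-0.166, 0.986, 0.003], [0.986, 0.166, -0.003], [-0.003, 0.002, -1.0]]
force: [0.7, -0.5, 0.1]
opening: 0.005
```

```bash
python3 go.py -115 19.5 108; python3 - <<'E'
from h import *
crop("side",210,130,180,140,4,"s16")
E
```

```text
t 8.4333 P [0.5203 0.1286 0.1091] mount [-0.0605  0.0002  0.1091] F [ 0.7  -0.49  0.1 ] op 0.005 twist to mount y 0.02
['-115', '19.5', '108'] d cm [ 1.93 -5.45  0.09]
```

View pics/s16.png

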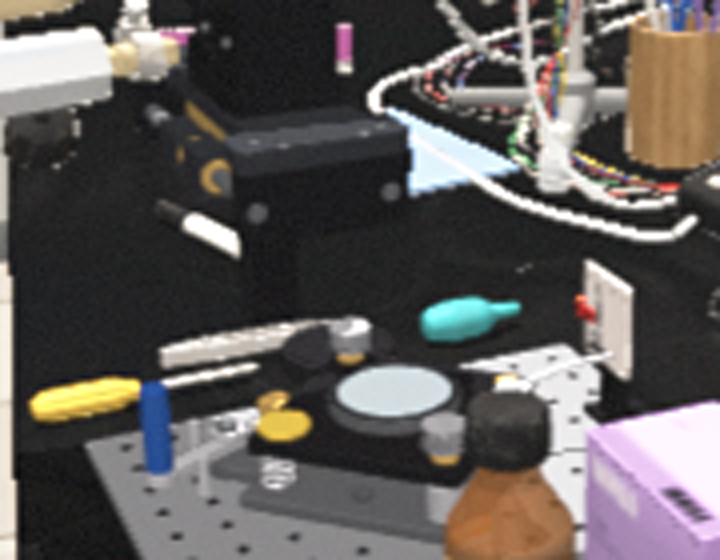

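Plate is back at rest (pointer tip at about (610,353) as before), lever still open (post top at (155,387)). Now cage the post again.

>>> arm_command --plan '[{"claw": 0.36,"dx": 0.7,"dy": -1.8,"dz": -0.5,"twist": 0},{"claw": 0.36,"dx": 1.3,"dy": -3.6,"dz": -0.5,"twist": 0},{"claw": 0.36,"dx": 1.9,"dy": -5.4,"dz": -0.5,"twist": 0},{"claw": 0.36,"dx": 1.9,"dy": -5.4,"dz": 0,"twist": 0},{"claw": 0.36,"dx": 1.9,"dy": -5.4,"dz": 0,"twist": 0},{"claw": 0.36,"dx": 1.9,"dy": -5.4,"dz": 0,"twist": 0}]'

```text
time_s: 8.98
position: [0.464, 0.1383, 0.1074]
tcp_rot: [[-0.166, 0.986, 0.001], [0.986, 0.166, -0.003], [-0.003, 0.0, -1.0]]
force: [-0.2, 0.0, 0.2]
opening: 0.33
```

```bash
python3 go.py -115 19.5 59
```

```text
t 8.9833 P [0.464  0.1383 0.1074] mount [-0.1145  0.019   0.1074] F [-0.17  0.03  0.2 ] op 0.33 twist to mount y 0.02
['-115', '19.5', '59'] d cm [ 0.06 -0.05  4.84]
```

>>> arm_command --plan '[{"claw": 0.36,"dx": 0.05,"dy": -0.05,"dz": 0.5,"twist": 0},{"claw": 0.36,"dx": 0.05,"dy": -0.05,"dz": 1.5,"twist": 0},{"claw": 0.36,"dx": 0.05,"dy": -0.05,"dz": 2.5,"twist": 0},{"claw": 0.36,"dx": 0.05,"dy": -0.05,"dz": 3.5,"twist": 0},{"claw": 0.36,"dx": 0.05,"dy": -0.05,"dz": 4.5,"twist": 0},{"claw": 0.36,"dx": 0.05,"dy": -0.05,"dz": 4.9,"twist": 0},{"claw": 0.36,"dx": 0.05,"dy": -0.05,"dz": 4.9,"twist": 0}]'

```text
time_s: 9.57
position: [0.4633, 0.1384, 0.0572]
tcp_rot: [[-0.165, 0.986, -0.001], [0.986, 0.165, -0.003], [-0.003, -0.002, -1.0]]
force: [-0.8, 0.0, 0.2]
opening: 0.362
```

```bash
python3 go.py -107 80.8 59; python3 - <<'E'
from h import *
crop("side",210,130,180,140,4,"s17")
E
```

```text
t 9.5667 P [0.4633 0.1384 0.0572] mount [-0.1152  0.0192  0.0572] F [-0.83  0.02  0.18] op 0.362 twist to mount y 0.01
['-107', '80.8', '59'] d cm [ 6.16  0.82 -0.2 ]
```

View pics/s17.png

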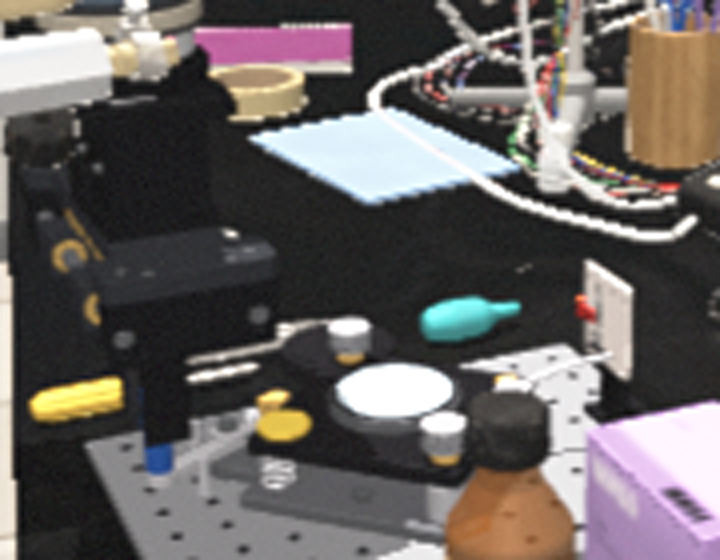

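>>> arm_command --plan '[{"claw": 0.36,"dx": 1.0,"dy": -0.2,"dz": 0,"twist": 0},{"claw": 0.36,"dx": 2.0,"dy": -0.4,"dz": 0,"twist": 0},{"claw": 0.36,"dx": 2.9,"dy": -0.5,"dz": 0,"twist": 0},{"claw": 0.36,"dx": 3.8,"dy": -0.4,"dz": 0,"twist": 0},{"claw": 0.36,"dx": 4.65,"dy": -0.15,"dz": 0,"twist": 0},{"claw": 0.36,"dx": 5.45,"dy": 0.25,"dz": 0,"twist": 0},{"claw": 0.36,"dx": 6.1,"dy": 0.8,"dz": 0,"twist": 0},{"claw": 0.36,"dx": 6.3,"dy": 0.9,"dz": 0,"twist": 0}]'

```text
time_s: 10.28
position: [0.4602, 0.2006, 0.0575]
tcp_rot: [[-0.17, 0.985, -0.006], [0.985, 0.17, -0.008], [-0.007, -0.007, -1.0]]
force: [-3.8, -19.6, 4.7]
opening: 0.357
```

```bash
python3 go.py -107 80.8 59; python3 - <<'E'
from h import *
crop("side",210,130,180,140,4,"s18")
E
```

```text
t 10.2833 P [0.4602 0.2006 0.0575] mount [-0.108   0.0811  0.0575] F [ -3.78 -19.62   4.66] op 0.357 twist to mount y 0.29
['-107', '80.8', '59'] d cm [-0.04  0.09 -0.15]
```

View pics/s18.png

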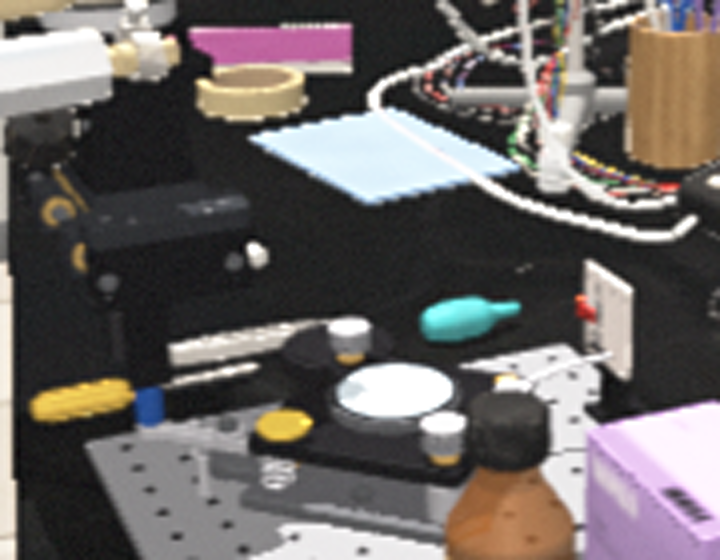

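At the locked stop (20 N of reaction). Holding briefly, then backing off to the middle and lifting clear.

>>> arm_command --plan '[{"claw": 0.36,"dx": 0,"dy": 0,"dz": 0,"twist": 0},{"claw": 0.36,"dx": 0,"dy": 0,"dz": 0,"twist": 0},{"claw": 0.36,"dx": -0.8,"dy": 0,"dz": 0,"twist": 0},{"claw": 0.36,"dx": -0.9,"dy": 0,"dz": 0,"twist": 0},{"claw": 0.36,"dx": -0.9,"dy": 0,"dz": -1.5,"twist": 0},{"claw": 0.36,"dx": -0.9,"dy": 0,"dz": -4,"twist": 0},{"claw": 0.36,"dx": -0.9,"dy": 0,"dz": -7,"twist": 0},{"claw": 0.36,"dx": -0.9,"dy": 0,"dz": -9,"twist": 0}]'

```text
time_s: 11.0
position: [0.4643, 0.1931, 0.1499]
tcp_rot: [[-0.169, 0.986, -0.001], [0.986, 0.169, -0.007], [-0.006, -0.002, -1.0]]
force: [0.8, -0.5, -0.1]
opening: 0.353
```

```bash
python3 go.py -107 72 150; python3 - <<'E'
from h import *
crop("side",210,130,180,140,4,"s19"); crop("top",240,150,200,145,4,"t19")
E
```

```text
t 11.0 P [0.4643 0.1931 0.1499] mount [-0.1051  0.0731  0.1499] F [ 0.8  -0.45 -0.14] op 0.353 twist to mount y 0.24
['-107', '72', '150'] d cm [-0.1  -0.19 -0.  ]
```

View pics/s19.png

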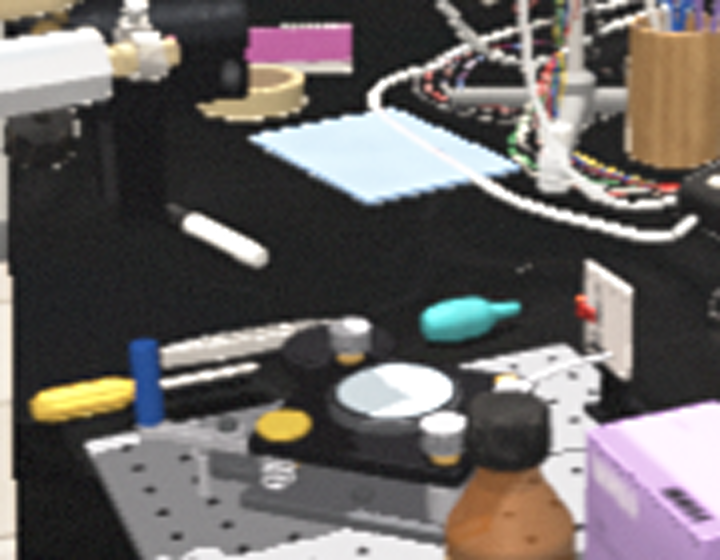

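View pics/t19.png

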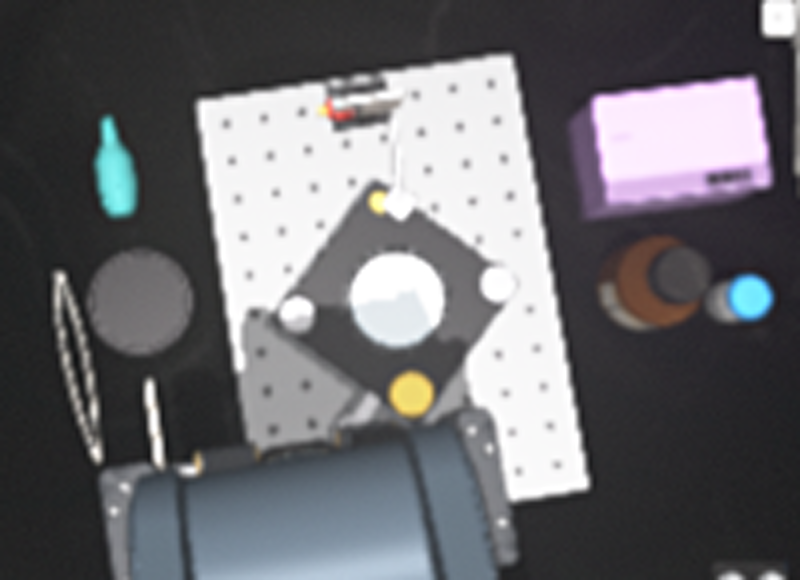

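```bash
python3 - <<'E'
from fit import *
for a in(0,.05,.1,.2):
  t=3*np.pi/4+a; print(a,[((proj(n,w(p,(-.075+.045*np.cos(t),.04+.045*np.sin(t),.076)))[0]+sh-[210,130]+.5)*4).round(1) for n,sh in(('side',p[5:7]),)])
def cen(im):
    im=im.astype(float); m=np.clip((im[...,2]-im[...,0]-40)/60,0,1)[205:245,235:260]; y,x=np.mgrid[205:245,235:260]; return (m*x).sum()/m.sum(),(m*y).sum()/m.sum(),m.sum()
now=bot.capture('side'); old=cv2.imread('pics/side0.png')[...,::-1]
print(cen(old),cen(now))
g=lambda a:np.vstack([cv2.resize(a[205:245,235:275,::-1],None,fx=7,fy=7,interpolation=cv2.INTER_NEAREST)])
cv2.imwrite('pics/cmp.png',np.hstack([g(old),g(now)]))
E
```

```text
0 [array([144.4, 343.9])]
0.05 [array([142.1, 345.6])]
0.1 [array([140.1, 347.4])]
0.2 [array([136.6, 351.1])]
(np.float64(245.7227735368957), np.float64(224.67989821882952), np.float64(131.0)) (np.float64(246.16043718796382), np.float64(224.92888948859803), np.float64(123.51666666666667))
```

View pics/cmp.png

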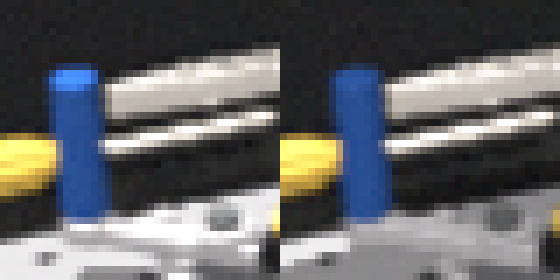

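```bash
python3 -c "
from rig import bot
print(bot.hand_in())"
```

```text
the job is handed in; nothing more can be done
None
```

I checked the return spring and handed the job in at about 11 s of the 51 s allowed; `hand_in` reports no verdict. All pushing was done with the fingertips.

- **Lever opened:** The partly open fingers went round the blue post and pushed it to its open stop. The stop pushed back with about 9 N, and the picture matched 1.25 rad.
- **Pad pressed:** With the fingers closed, I pressed the pad until the pointer reached about 71.1 mm for about 0.7 s, then about 72 mm for another 0.7 s. The press took about 6.5–7 N.
- **Plate released:** The pointer returned to its starting place in the picture, with the lever still open.
- **Lever locked again:** I pushed it to the locked stop, which pushed back with about 20 N, then lifted the fingers clear.

**Last checks:** The post is within half a pixel of where it started, the pointer is at zero, and the force on the tool is near zero at 150 mm height. None of the loose things appeared to have moved, though part of the screwdriver was hidden behind the gripper in the top view and was checked from the side.

**Least certain:** I estimated the red tab's height at about 72 mm, give or take 1–1.5 mm. Reading the pointer straight off the picture puts it about 1.5 mm higher than the tool position does. Either reading is within the 3.5 mm tolerance.

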